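# Return the box misfiled behind the honey jar to its own pusher lane

## Robot

A 6-joint arm with a two-finger parallel gripper is mounted at the origin on a cart in front of the work surface, level with it; the furniture and walls round the work are solid. World frame = base frame: x ahead of the robot, y to its left, z up, the work surface at z = 0. Lengths are in m, angles in rad, forces in N, time in s.
With the tool pointing down it reaches from about 0.35 to 0.875 m from the base axis. Payload 4.2 kg.
Tool frame: the origin (TCP) lies midway between the tips of the shut fingers; the grasp point (between the pads) lies 19 mm behind it; z points along the fingers, y is the line along which they close (so a half turn about z gives the same grasp; the last joint's range is limited). The gripper opens to 85 mm and grips with 20 to 120 N. Pads are 22 mm wide; open, the fingers measure 114 mm over their backs; the gripper's body (76 mm by 85 mm) begins 54 mm behind the grasp point. The pads swing forward as they close: fully open they stand 13 mm farther back than shut.
Start: joints at [-0.953, 0.385, 0.008, 0, -1.194, -0.259], TCP at [0.219, -0.585, 0.231] pointing down, gripper open.
Joint ranges: [-3.14, 3.14], [-1.21, 2.06], [-1.07, 1.41], [-3.16, 2.05], [-2.99, -0.16], [-3.1, 3.1]. Speed limits (rad/s): [2.79, 2.79, 3.14, 3.14, 3.14, 3.14].

## Interface

Orientations are given as a rotation vector (axis times angle).
In Python, from station import manip gives the robot as it stands. The module is installed in compiled form; this text tells all that it offers.
- The arm moves only by the shell command python3 -m handwheel 'ROWS' [FORCE]. ROWS is JSON, a list of rows, each a list of 5 numbers: the shift along the tool's x, y, z in m, then the turn about the tool's z in rad, then the closure, from -1 (fully open) to 1 (shut). In form: [[dx, dy, dz, yaw, hand], ...]. A call has 1 to 10 rows; each row shifts and turns the commanded pose from where the row before left it, along the tool's axes as they then stand; what a row does not reach is not made up. A row lasts 1/8 s, in which the tool goes at most 62.5 mm and 10.7 degrees, less where a joint would pass 70% of its speed; a pose out of reach is approached as far as the arm can. A call with a gripper value outside its range is refused whole. The fingers move at their own pace and stop on an object; FORCE is the grip in N (left out, the last holds). Time passes only in rows, so rows that do not move let the fingers close. It gives the time, the measured TCP pose, the force, the opening and the grip force at its end, in the units of the state.
- manip.observe(): the state, without advancing time (a new reading comes with each control period).
- manip.grab_frame(name): name is "scene" or "top" or "wrist"; returns (picture, depth): 384x512x3 uint8, red, green, blue; 384x512 float32, m along the optical axis (not along the pixel's ray), 0 where there is no reading.
- manip.get_calibration(name): a dict with "vertical_fov" (degrees; the focal length in pixels is half the picture's height over the tangent of half this angle, whatever the lens; pixels are square), "cx", "cy" (the principal point, pixels), "k1" (the pictures are not rectified: a ray, as slopes to the right and down, at radius r is drawn at 1 + k1 r^2 times it, then the intrinsics apply), "R" (3x3) and "t" (3): a world point X has camera coordinates R X + t. Camera axes: x right, y down, z forward; pixel columns grow to the right and rows downward; lengths in m; the calibration is good to about 2 mm. A picture is of the moment at which its call begins: read the wrist's pose just before it. get_calibration takes no time and is no camera call; for the wrist camera it gives the pose at the moment of the call.
- manip.job_done(): hands the job in; it is judged then, once.
The state is a dict: "time": time; "joint_pos": joint angles; "joint_vel": joint speeds; "joint_efforts": joint torques, N m; "position": TCP position; "tcp_rot": TCP orientation; "force": force on the tool from outside, world axes, zero at the start; "ft_torque": the same for the moment, N m; "finger_gap": finger opening in m; "finger_force": force on a finger pad.
Only numpy, scipy, OpenCV 4.12 (cv2) and the standard library are available. Lean on these libraries where they do the work, as an engineer would, in place of code of your own. Each camera call takes 0.05 s, during which the arm holds its last target. There are 200 camera calls.

## Task

The last small white box was put back in the wrong lane of the spring-pusher display: it sits behind the honey jar. Take the jar out and stand it aside on the worktop, load the box lengthwise into the empty lane next to it, then load the jar back into its own lane; each must end flat on its lane's floor, held against the front lip by the pusher behind it. Keep the jar upright throughout and do not disturb the goods on the upper deck, the smoker or the hive tool.

Things in the scene. Friction and masses are not known exactly. Their poses are not given: they have to be found in the camera images.
- display: Plywood counter display, fixed, 196 deep x 212 mm wide, at the left end of the worktop, its open front facing along the worktop to the robot's right. Origin: centre of its front edge at worktop height; +x to its rear, +y to its own left (the robot's side), z up. It carries two pusher lanes side by side, centre lines 104 mm apart, and an upper deck over their rear.
- deck_edge (a point): Middle of the upper deck's front edge, at its underside (122 mm above the worktop), 62 mm behind the inner faces of the lips. Axes as the display's. The deck's top is at 134 mm, its edge strip at 145 mm, goods up to 60 mm tall stand on it. No room for a hand straight above the lanes: come with the hand leaning 30 to 45 degrees toward the display's front, one finger on each side of the item.
- honey_lane: Fixed pusher tray of the jar (the nearer or the farther one). Origin: on the lane's floor (18 mm above the worktop), centre line, inner face of the front lip; +x to the rear, +y left, z up. The lip is 20 mm high, 4 mm thick, with a 3 mm strip before it. Wire side guides, 68 mm apart inside, tops 10 mm above the floor. Whatever stands before the pusher is pushed to the lip; when the front item leaves, the next slides up.
- honey_lane_pusher (a joint): Pusher paddle of honey_lane: m pushed to the rear, 0 to 0.138. Upright grey plate, 60 mm wide, 3 to 59 mm above the floor; its front face is 30 mm + this value behind the lip. A damped spring (15 N per m/s) pushes it forward with 2.5 to 4 N. To load: item over the lip, underside 22 to 28 mm above the floor; press the paddle back with it until its front clears the lip; lower; let go.
- box_lane: The other lane, empty at the start, where the box belongs: same tray, paddle and origin as honey_lane.
- box_lane_pusher (a joint): Pusher paddle of box_lane, the same as that of honey_lane; 0 at the start.
- honey_jar: Round honey jar with screw lid, upright, 62 mm diameter, 71 mm tall (lid above 56 mm), about 0.2 kg. Origin: centre of its underside, z up. At the start it stands foremost in honey_lane, against the lip. At home its origin is 31 mm behind the lip.
- stray_box: Small closed white carton lying flat, 63 (its x) x 100 (its y) x 41 mm tall (z), about 0.16 kg. Origin: centre of its underside. At the start it lies lengthwise (its y along the lane) behind the jar in honey_lane, partly under the deck. At home its origin is 50 mm behind the lip of box_lane, its y along the lane, either way round.
- deck_carton: Bystander: white carton 67 x 120 x 56 mm tall on the upper deck. Origin: centre of its underside.
- deck_pot: Bystander: clear pot, 70 mm diameter, 59 mm tall, on the upper deck. Origin: centre of its underside.
- smoker: Bystander: bee smoker, 117 x 201 x 232 mm tall, on the worktop at the right rear. Origin: centre of its underside.
- hive_tool: Bystander: flat steel hive tool, 44 x 186 x 23 mm, lying on the worktop at the far right. Origin: centre of its underside. Between it and the display, 0.42 to 0.54 m ahead of the robot, the worktop is free, y from about -0.14 to -0.32.
Things that resemble listed ones, but are neither listed nor needed, are in the scene too. Leave any purple look-alike of the honey_jar alone.

How it is judged:
On the way, in this order (a step that is already met when the one before it is completed fails the run):
1. the honey jar stands upright on the worktop, out of the display and let go (height (world z) of honey_jar between -0.004 and 0.006 m and angle between honey_jar's own z axis and vertical below 0.12 rad and contact force between honey_jar and the fingers below 0.1 N and linear speed of honey_jar below 0.02 m/s), for 0.2 s.
2. the box lies flat and lengthwise in the box lane, against its lip (x of stray_box in the frame of box_lane between 0.045 and 0.06 m and y of stray_box in the frame of box_lane between -0.008 and 0.008 m and z of stray_box in the frame of box_lane between -0.003 and 0.004 m and angle between stray_box's own z axis and vertical below 0.12 rad and angle between the y axis of stray_box and the x axis of box_lane, either way round below 0.1 rad), for 0.2 s.
At the end, for the whole second after the job is handed in: Jar upright on honey_lane's floor, origin 26-42 mm behind the lip; box flat on box_lane's floor, origin 45-60 mm behind the lip, lengthwise within 0.1 rad; both within 8 mm of the centre line, 4 mm of the floor in height (3 below) and 0.12 rad of upright, at rest (0.02 m/s) (all of step 2 and x of honey_jar in the frame of honey_lane between 0.026 and 0.042 m and y of honey_jar in the frame of honey_lane between -0.008 and 0.008 m and z of honey_jar in the frame of honey_lane between -0.003 and 0.004 m and angle between honey_jar's own z axis and vertical below 0.12 rad and linear speed of each of honey_jar, stray_box below 0.02 m/s); the robot touches nothing.
It fails at once if the jar is tipped more than 0.6 rad (angle between honey_jar's own z axis and vertical above 0.6 rad).
It fails at once if the carton on the upper deck is moved more than 25 mm (distance of deck_carton from where it was at the start of the episode above 0.025 m).
It fails at once if the pot on the upper deck is moved more than 25 mm (distance of deck_pot from where it was at the start of the episode above 0.025 m).
It fails at once if the smoker is moved more than 25 mm (distance of smoker from where it was at the start of the episode above 0.025 m).
It fails at once if the hive tool is moved more than 25 mm (distance of hive_tool from where it was at the start of the episode above 0.025 m).
It also fails if it takes over 66 s, if anything falls off the work surface, if the arm or the gripper's body presses on something with over 40 N, if the wrist force passes 120 N, or if a joint passes its speed limit or range.

## Working session

There is one attempt and no reset: what is moved stays moved. The work goes in short steps, Python scripts to look and compute and a shell command to move; the robot and the scene stay as the last step left them, time stands still between calls to the robot, and variables do not carry over. Pictures are saved under pics/ and viewed, at most 10 in all, crops included, and the job is handed in when it is done.

```bash
mkdir -p pics
cat > h.py <<'E'
import numpy as np, cv2
from station import manip
from scipy.spatial.transform import Rotation as Rn
def cam(n):
    c=manip.get_calibration(n); p,d=manip.grab_frame(n); return p,d,c
def rays(c,uv):
    f=192/np.tan(np.radians(c['vertical_fov'])/2)
    K=np.array([[f,0,c['cx']],[0,f,c['cy']],[0,0,1.]])
    q=cv2.undistortPoints(np.float64(uv).reshape(-1,1,2),K,np.array([c['k1'],0,0,0.])).reshape(-1,2)
    return np.c_[q,np.ones(len(q))]
def onplane(c,uv,z):
    R,t=np.array(c['R']),np.array(c['t']); o=-R.T@t; d=rays(c,uv)@R
    return o+d*((z-o[2])/d[:,2])[:,None]
def cloud(c,d):
    v,u=np.mgrid[0:384,0:512]; r=rays(c,np.c_[u.ravel(),v.ravel()])*d.reshape(-1,1)
    P=(r-np.array(c['t']))@np.array(c['R']); P[d.ravel()==0]=np.nan
    return P.reshape(384,512,3)
def state():
    s=manip.observe(); print('t',s['time'],'pos',np.round(s['position'],4),'F',np.round(s['force'],1),'gap',s['finger_gap'],s['finger_force'])
    print(np.round(Rn.from_rotvec(s['tcp_rot']).as_matrix(),3)); return s
E
python3 - <<'E'
from h import *
s=state();print(s)
I=[]
for n in('scene','top'):
    p,d,c=cam(n); np.savez('%s0.npz'%n,p=p,d=d,c=np.array(c,dtype=object)); I.append(p); print(n,c)
cv2.imwrite('pics/a.png',cv2.cvtColor(cv2.resize(np.vstack(I),None,fx=.78,fy=.78),cv2.COLOR_RGB2BGR))
cv2.imwrite('pics/s.png',cv2.cvtColor(cv2.resize(I[0],(800,600)),cv2.COLOR_RGB2BGR))
cv2.imwrite('pics/t.png',cv2.cvtColor(cv2.resize(I[1],(800,600)),cv2.COLOR_RGB2BGR))
E
```

```text
t 0.0 pos [ 0.2193 -0.5846  0.2302] F [ 0.1  0.5 -0.1] gap 0.0854694115258591 0.0
[[-0.936 -0.351 -0.001]
 [-0.351  0.936  0.002]
 [ 0.     0.002 -1.   ]]
{'time': 0.0, 'joint_pos': array([-9.53402609e-01,  3.85555752e-01,  6.62896155e-03, -5.19051028e-04,
       -1.19401595e+00, -2.58577993e-01]), 'joint_vel': array([-0.00037677,  0.00179288, -0.00095658,  0.00020456,  0.00012287,
       -0.00080047]), 'joint_efforts': array([ 3.38466734e-04, -3.92292130e+01,  1.88398433e+01,  4.18592915e+00,
       -4.55364003e-03, -1.63110858e-06]), 'position': array([ 0.21927984, -0.58463963,  0.23022033]), 'tcp_rot': array([ 0.56022696, -3.09075466, -0.00337421]), 'force': array([ 0.12901337,  0.52567723, -0.08570516]), 'ft_torque': array([ 0.007375  , -0.05377844,  0.03045796]), 'finger_force': 0.0, 'finger_gap': 0.0854694115258591}
scene {'vertical_fov': 57.4454961336347, 'cx': 250.1502339214695, 'cy': 194.29042695141487, 'k1': -0.028390326156094145, 'R': array([[ 0.47748434, -0.87821867,  0.02721528],
       [-0.37159202, -0.22990736, -0.89947873],
       [ 0.796196  ,  0.41937403, -0.43611621]]), 't': array([-0.39683293,  0.26128599,  0.80587528])}
top {'vertical_fov': 51.218080092460454, 'cx': 251.79513872404442, 'cy': 191.41306014389625, 'k1': -0.0697368017767974, 'R': array([[ 0.01410466, -0.99982001,  0.01268866],
       [-0.98672579, -0.0159709 , -0.16160798],
       [ 0.16178154, -0.0102408 , -0.98677346]]), 't': array([-0.18347174,  0.51621559,  1.17136782])}
```

View pics/s.png

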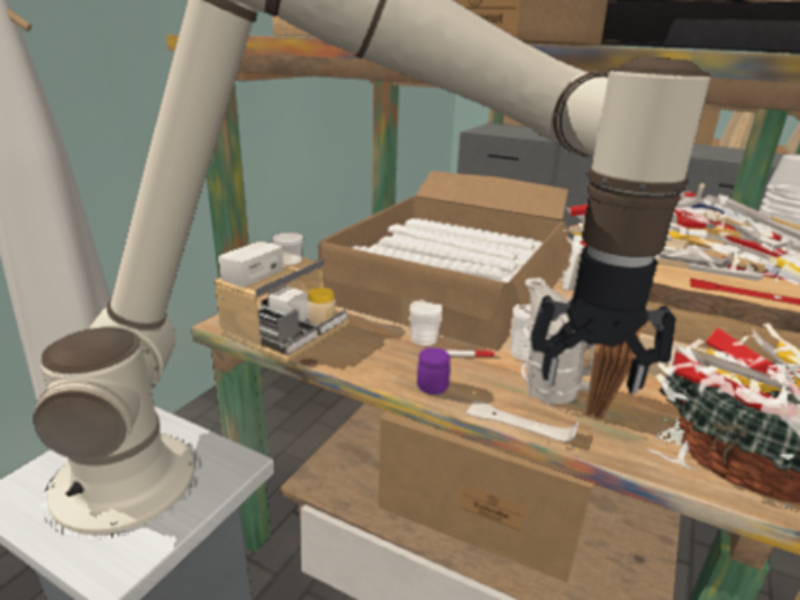

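View pics/t.png

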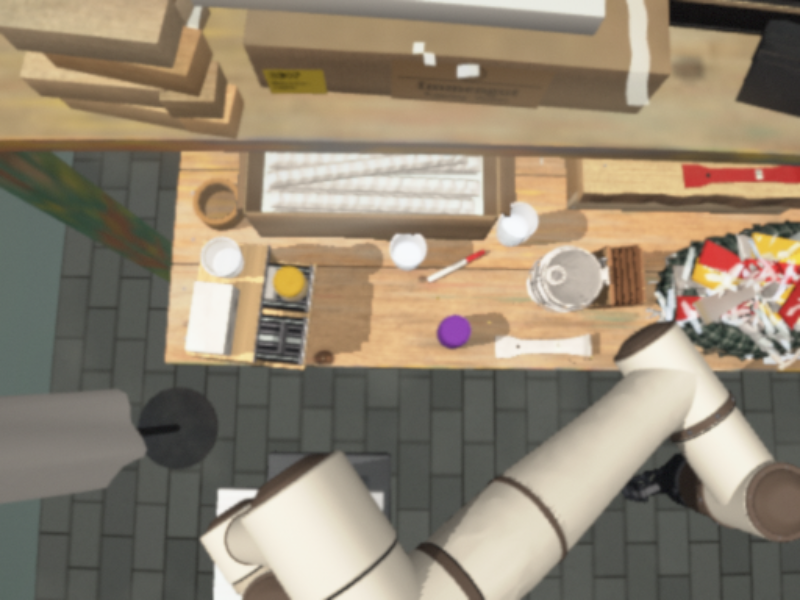

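The scene view shows the display at the left end (jar with yellow lid at (320,300), white box behind it) and the purple look-alike at (433,370). In the top view the yellow lid is at (290,283), so the honey lane is the farther one. The purple jar is at (454,331), which doesn't match the description and stays where it is.

Run:
```python
from h import *
z=np.load('top0.npz',allow_pickle=True);p,d,c=z['p'],z['d'],z['c'].item()
P=cloud(c,d)
hsv=cv2.cvtColor(p,cv2.COLOR_RGB2HSV)
m=((hsv[...,0]>15)&(hsv[...,0]<32)&(hsv[...,1]>170)&(hsv[...,2]>90)).astype('uint8'); m[:,:165]=0;m[:,215:]=0;m[:160]=0;m[205:]=0
u,v=np.nonzero(m)[::-1]; Q=P[v,u]; print('lid px',u.mean(),v.mean(),len(u),np.nanmedian(Q,0)); ok=abs(Q[:,2]-.089)<.008
print('lid xy',Q[ok].min(0),Q[ok].max(0),Q[ok].mean(0))
print('ray',onplane(c,[[u.mean(),v.mean()]],.089))
# height profiles along y for several x, display region
X=P.reshape(-1,3); X=X[~np.isnan(X[:,0])]
s=(X[:,0]>.3)&(X[:,0]<.68)&(X[:,1]>.1)&(X[:,1]<.45)
X=X[s]
gx=np.arange(.34,.66,.016);gy=np.arange(.14,.42,.008)
print('y\\x',' '.join('%4d'%(a*1000) for a in gx))
for b in gy:
    r=[]
    for a in gx:
        k=(abs(X[:,0]-a)<.008)&(abs(X[:,1]-b)<.004)
        r.append('%4d'%(1000*np.max(X[k,2])) if k.any() else '   .')
    print('%4d'%(b*1000),' '.join(r))
cv2.imwrite('pics/tc.png',cv2.cvtColor(cv2.resize(p[140:240,100:220],None,fx=6,fy=6,interpolation=cv2.INTER_CUBIC),cv2.COLOR_RGB2BGR))
```

```text
lid px 184.544061302682 179.63601532567048 261 [0.54239937 0.02235685 0.0902651 ]
lid xy [ 0.51570875 -0.00292959  0.08412826] [0.57263227 0.04762187 0.09656766] [0.5430692  0.02221834 0.09022309]
ray [[0.5431898  0.02235251 0.089     ]]
y\x  340  356  372  388  404  420  436  452  468  484  500  516  532  548  564  580  596  612  628  644
 140 -711 -714 -715  138  192  195  193  195  193  193  192  194  194  195  195  196  601  601  775  775
 148 -710 -714 -714  123  194  195  193  193  193  194  194  195  194  197  195  195  601  602  774  774
 156 -707 -709 -708  133  193  197  195  194  192  193  194  193  140  196  197  196  602  602  774  774
 164 -715 -715 -713  134  194  193  193  194  195  194  192  193  137  138  193    .  600  602  774  775
 172 -714 -714 -715  131  192  191  193  193  192  194  191  191  138  137  134    .  602  602  774  774
 180 -710 -717 -713    4  191  189    .    .    .    .    .    .  138  137  137    .  602  602  761  689
 188 -711 -711 -710    5  136 -712    .    .    .    .    .    .    .    .    .    .  602  601  689  689
 196 -711 -712 -711    
[... 2216 characters left out ...]
    .    .    .    .    .    .    .    .    .    .    .    .  450  454
 372 -714 -709 -713 -714 -709 -714    .    .    .    .    .    .    .    .    .    .    .    .  445  447
 380 -706 -710 -708 -710 -714 -702    .    .    .    .    .    .    .    .    .    .    .    .  432    .
 388 -713 -711 -713 -713 -713 -715    .    .    .    .    .    .    .    .    .    .    .    .  419    .
 396 -715 -711 -707 -705 -711 -713    .    .    .    .    .    .    .    .    .    .    .    .  408    .
 404 -713 -716 -709 -716 -715 -707    .    .    .    .    .    .    .    .    .    .    .    .  390    .
 412 -708 -719 -712 -708 -711 -708    .    .    .    .    .    .    .    .    .    .    .    .  383    .
```

View pics/tc.png

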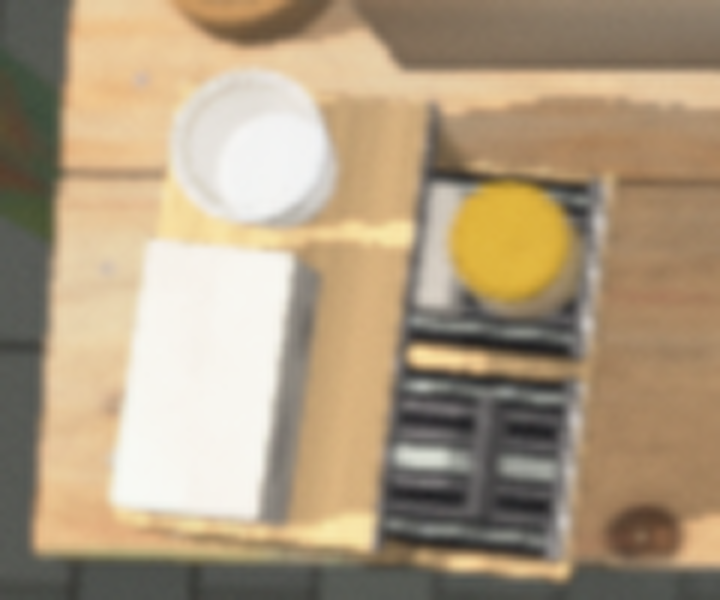

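The crop confirms it: the yellow-lid jar is at (510,240), with the box's end showing behind it at (435,245). The near lane is empty, and the deck's front strip runs from (435,105) to (383,550). Next I'll work out the display frame.

Run:
```python
from h import *
z=np.load('top0.npz',allow_pickle=True);p,d,c=z['p'],z['d'],z['c'].item()
f=lambda pts,zz:np.round(onplane(c,[[100+a/6,140+b/6] for a,b in pts],zz),4)
print('strip top front edge',f([(438,105),(385,550)],.145))
print('lip top outer/front',f([(606,178),(565,560)],.038))
print('base front corners',f([(612,178),(570,578)],.018))
print('divider wood ends',f([(410,357),(582,368)],.018))
print('carton top front',f([(298,252),(262,518)],.19))
print('box end on 59mm',f([(430,185),(415,305)],.059))
P=cloud(c,d)
hsv=cv2.cvtColor(p,cv2.COLOR_RGB2HSV)
m=(hsv[...,0]>130)&(hsv[...,0]<160)&(hsv[...,1]>120)
Q=P[m];print('purple',np.nanmedian(Q,0),np.nanmax(Q,0))
X=P.reshape(-1,3)
def ar(a,b,z0=.012,z1=.35):
    k=(X[:,0]>a[0])&(X[:,0]<a[1])&(X[:,1]>b[0])&(X[:,1]<b[1])&(X[:,2]>z0)&(X[:,2]<z1);return X[k]
gx=np.arange(.36,.72,.02)
print('y\\x',' '.join('%4d'%(a*1000) for a in gx))
for b in np.arange(-.5,.02,.02):
    print('%4d'%(b*1000),' '.join('%4d'%(1000*q[:,2].max()) if len(q:=ar((a-.01,a+.01),(b-.01,b+.01),-.02,.9)) else '   .' for a in gx))
```

```text
strip top front edge [[0.5954 0.0486 0.145 ]
 [0.3869 0.0633 0.145 ]]
lip top outer/front [[ 0.5849 -0.0187  0.038 ]
 [ 0.3898 -0.0049  0.038 ]]
base front corners [[ 0.5893 -0.0195  0.018 ]
 [ 0.3818 -0.0051  0.018 ]]
divider wood ends [[ 0.4936  0.0814  0.018 ]
 [ 0.4893 -0.0075  0.018 ]]
carton top front [[0.5159 0.0994 0.19  ]
 [0.3972 0.1088 0.19  ]]
box end on 59mm [[0.5754 0.0673 0.059 ]
 [0.5141 0.0719 0.059 ]]
purple [ 0.45479531 -0.28863755  0.07203177] [ 0.48170835 -0.26209264  0.08037828]
y\x  360  380  400  420  440  460  480  500  520  540  560  580  600  620  640  660  680  700
-500  575  571  566  554    9    7    6  188  201  208  204  191  603  602  603  603  603  603
-480  577  574  572  561    9    7  137  194  214  219  214  200  603  603  603  603  603  603
-459  578  575  573  553    9    6    6  193  232  235  222  199  603  603  603  603  601    .
-439  575  569  564    9    9    6    6  134  230  232  226  183  602  603  692  693  692  693
-419  563  543    6   10    8    7    7    7  226  233    7    5  603  693  694  695  695  695
-399    .    .    7   10 
[... 1269 characters left out ...]
    8  603  603  602  693  723  719
-119    .    .    9    6    6    7    6    6    6   10    7    6  602  602  602  692  721  719
 -99    .    .    7    5    6    5    6    7    6    7    7    8  603  602  672  693  710  718
 -79    .    .    6    6    6    7    5    7    8    7    6    6  602  602  672  693  694  716
 -59    .    .    7    6    6    6    8    7    5    7    6    8  602  603  672  693  693  716
 -39    .    .    5    9    6    5    6    8    7    8    5    5  602  603  671  693  693  713
 -19    .    .    6    5    8    5   13   18   34   38   40   43  603  602  603  692  692  711
   0    .   14   43   43   45   42   42   42   93   94   92   40  684  684  730  729  603  709
```

```bash
python3 -m handwheel '[[0,0,0,-0.163,-1],[0,0,0,-0.163,-1],[0,0,0,-0.163,-1],[0,0,0,-0.163,-1],[0,0,0,-0.163,-1],[0,0,0,-0.163,-1],[0,0,0,-0.163,-1]]' 40; python3 -c "
from h import *
s=state();c=manip.get_calibration('wrist');R=np.array(c['R']);o=-R.T@np.array(c['t']);T=Rn.from_rotvec(s['tcp_rot']).as_matrix()
print('cam in tool',T.T@(o-s['position']),'axis',T.T@R[2])"
```

```text
time: 0.98
position: [0.2194, -0.5849, 0.2306]
tcp_rot: [-2.147, 2.293, 0.002]
force: [0.8, -1.6, -0.2]
finger_gap: 0.0852
finger_force: 0.0
t 0.975 pos [ 0.2194 -0.5849  0.2306] F [ 0.8 -1.6 -0.2] gap 0.08517258846446428 0.0
[[-0.066 -0.998 -0.001]
 [-0.998  0.066  0.001]
 [-0.001  0.001 -1.   ]]
cam in tool [ 0.08346487 -0.00027305 -0.14230193] axis [-3.20413765e-01  2.47832644e-04  9.47277656e-01]
```

```bash
python3 -m handwheel '[[-0.048,-0.0286,0.005,0,-1],[-0.048,-0.0286,0.005,0,-1],[-0.048,-0.0286,0.005,0,-1],[-0.048,-0.0286,0.005,0,-1],[-0.048,-0.0286,0.005,0,-1],[-0.048,-0.0286,0.005,0,-1],[-0.048,-0.0286,0.005,0,-1],[-0.048,-0.0286,0.005,0,-1],[-0.048,-0.0286,0.005,0,-1],[-0.048,-0.0286,0.005,0,-1]]'
python3 -m handwheel '[[0,0,0,0,-1],[0,0,0,0,-1]]'
python3 - <<'E'
from h import *
s=state(); p,d,c=cam('wrist'); np.savez('w1.npz',p=p,d=d,c=np.array(c,dtype=object))
print(s['joint_pos'])
cv2.imwrite('pics/w1.png',cv2.cvtColor(cv2.resize(p,(768,576)),cv2.COLOR_RGB2BGR))
P=cloud(c,d);hsv=cv2.cvtColor(p,cv2.COLOR_RGB2HSV)
m=(hsv[...,0]>15)&(hsv[...,0]<32)&(hsv[...,1]>190)
Q=P[m&(abs(P[...,2]-.089)<.006)];print(len(Q),Q.min(0),Q.max(0),Q.mean(0))
E
```

```text
time: 2.22
position: [0.5394, -0.125, 0.1809]
tcp_rot: [2.141, -2.298, -0.001]
force: [0.3, -1.1, -0.0]
finger_gap: 0.0855
finger_force: 0.0
time: 2.48
position: [0.5383, -0.1266, 0.1808]
tcp_rot: [2.141, -2.298, -0.002]
force: [-0.4, 0.3, 0.3]
finger_gap: 0.085
finger_force: 0.0
t 2.475 pos [ 0.5383 -0.1266  0.1808] F [-0.4  0.3  0.3] gap 0.08498825761168864 0.0
[[-0.071 -0.998 -0.001]
 [-0.998  0.071  0.   ]
 [ 0.     0.001 -1.   ]]
[ 6.21695979e-02  3.06401406e-01 -2.44180395e-01 -1.26927985e-04
 -1.02171048e+00 -1.32673877e-01]
13 [ 0.51555189 -0.00463257  0.08328287] [0.57125033 0.01757871 0.08731561] [0.54107954 0.00893726 0.08539684]
```

View pics/w1.png

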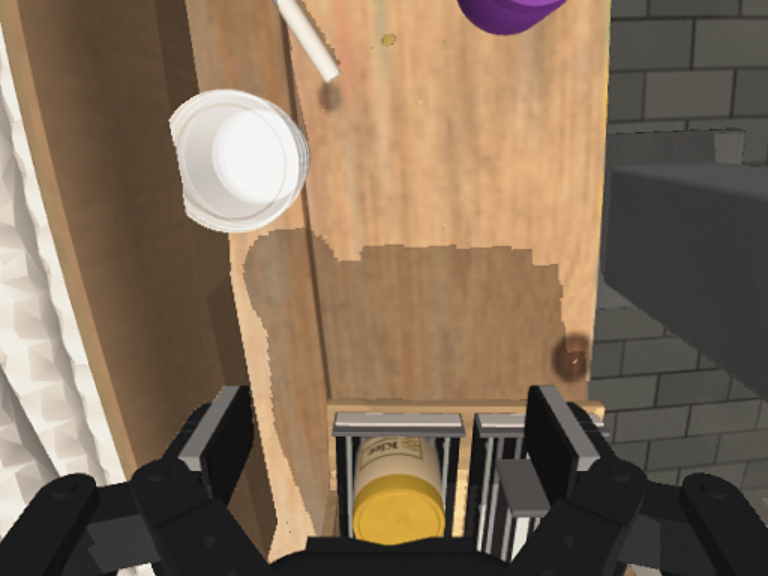

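The wrist view shows the open fingers over the lanes, with the yellow lid at (400,510). The honey lane's lip spans (333–465, 417) and the box lane's lip starts at (475,417). The jar is the yellow-lidded one, and the purple one is well away at (510,10).

Run:
```python
from h import *
z=np.load('w1.npz',allow_pickle=True);p,d,c=z['p'],z['d'],z['c'].item()
g=lambda pts,zz:onplane(c,np.array(pts)/1.5,zz)
print('lip top rear? ends',g([(335,414),(463,416),(476,416)],.038))
print('lid L,R',g([(353,515),(446,515)],.085))
T=np.array([[-.071,-.998],[-.998,.071]])
J=np.array([.5432,.0224]); tcp=np.array([.5383,-.1266])
tgt=J-.0115*np.array([.0705,.9975])
print('tgt',tgt,'shift tool xy',T.T@(tgt-tcp))
```

```text
lip top rear? ends [[ 0.58208997 -0.02857274  0.038     ]
 [ 0.49433378 -0.02054322  0.038     ]
 [ 0.48535313 -0.01982772  0.038     ]]
lid L,R [[0.5709622  0.01642317 0.085     ]
 [0.51244695 0.0208042  0.085     ]]
tgt [0.54238925 0.01092875] shift tool xy [-0.13754403  0.00568347]
```

```bash
python3 -m handwheel '[[-0.035,0.002,0,0,-1],[-0.035,0.002,0,0,-1],[-0.035,0.002,0,0,-1],[-0.032,0.0003,0,0,-1],[0,0,0.03,0,-1],[0,0,0.03,0,-1],[0,0,0.02,0,-1],[0,0,0,0,-1]]'; python3 -c "
from h import *
state();p,d,c=cam('wrist');cv2.imwrite('pics/w2.png',cv2.cvtColor(p,cv2.COLOR_RGB2BGR))"
```

```text
time: 3.52
position: [0.5408, 0.0089, 0.1002]
tcp_rot: [2.136, -2.299, -0.003]
force: [0.1, 0.0, 0.5]
finger_gap: 0.0854
finger_force: 0.0
t 3.525 pos [0.5408 0.0089 0.1002] F [0.1 0.  0.5] gap 0.08541261376828706 0.0
[[-0.073 -0.997 -0.004]
 [-0.997  0.073 -0.001]
 [ 0.001  0.003 -1.   ]]
```

View pics/w2.png

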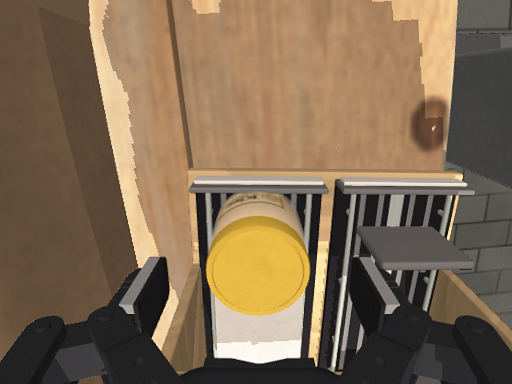

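The lid at (258,265) is centred between the fingers (167 and 347), and the box shows behind it. Descending and gripping.

```bash
python3 -m handwheel '[[0,0,0.02,0,-1],[0,0,0.02,0,-1],[0,0,0.015,0,-1],[0,0,0.01,0,-1],[0,0,0,0,-1]]'; python3 -m handwheel '[[0,0,0,0,1],[0,0,0,0,1],[0,0,0,0,1],[0,0,0,0,1],[0,0,0,0,1],[0,0,0,0,1],[0,0,0,0,1],[0,0,0,0,1]]' 40
```

```text
time: 4.2
position: [0.5421, 0.0103, 0.036]
tcp_rot: [2.141, -2.299, -0.0]
force: [0.3, 0.2, 0.6]
finger_gap: 0.0851
finger_force: 0.0
time: 5.2
position: [0.5418, 0.0104, 0.0373]
tcp_rot: [2.141, -2.298, -0.0]
force: [-2.9, 0.5, 4.8]
finger_gap: 0.0577
finger_force: 41.2
```

```bash
python3 -m handwheel '[[0,0,-0.01,0,1],[0,0,-0.01,0,1],[0,0,-0.01,0,1],[0,0,0,0,1],[0,0,0,0,1]]' 40; python3 -c "
from h import *
state();p,d,c=cam('wrist');q,_,_=cam('scene');cv2.imwrite('pics/w3.png',cv2.cvtColor(np.hstack([cv2.resize(p,(400,300)),cv2.resize(q[150:240,130:250],(400,300))]),cv2.COLOR_RGB2BGR))"
```

```text
time: 5.82
position: [0.5419, 0.01, 0.0663]
tcp_rot: [2.14, -2.299, -0.0]
force: [-1.0, -3.9, -3.0]
finger_gap: 0.0574
finger_force: 43.9
t 5.825 pos [0.5419 0.01   0.0663] F [-1.  -3.9 -3. ] gap 0.05741945329191535 43.86917499066726
[[-0.071 -0.997 -0.001]
 [-0.997  0.071 -0.   ]
 [ 0.     0.001 -1.   ]]
```

View pics/w3.png

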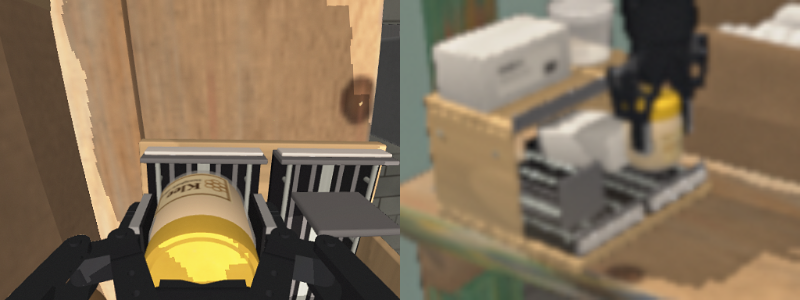

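The jar is held upright at (205,230) and lifted clear of the lip. The box behind it has tipped up slightly at its front, from friction, and should drop once the jar moves forward.

```bash
python3 -m handwheel '[[0.008,0,0,0,1],[0.012,0,0,0,1],[0.015,0,-0.005,0,1],[0.02,0,-0.01,0,1],[0.025,0,-0.01,0,1],[0.025,0,0,0,1],[0,0,0,0,1],[0,0,0,0,1]]' 40; python3 -c "
from h import *
state();p,d,c=cam('wrist');q,_,_=cam('scene');cv2.imwrite('pics/w4.png',cv2.cvtColor(np.hstack([cv2.resize(p,(400,300)),cv2.resize(q[150:240,130:250],(400,300))]),cv2.COLOR_RGB2BGR))"
```

```text
time: 6.92
position: [0.5351, -0.0947, 0.0919]
tcp_rot: [-2.139, 2.299, -0.001]
force: [-0.4, 0.2, -2.2]
finger_gap: 0.0574
finger_force: 43.6
t 6.925 pos [ 0.5351 -0.0947  0.0919] F [-0.4  0.2 -2.2] gap 0.057424605578997014 43.59737499107723
[[-0.072 -0.997  0.001]
 [-0.997  0.072  0.   ]
 [-0.    -0.001 -1.   ]]
```

View pics/w4.png

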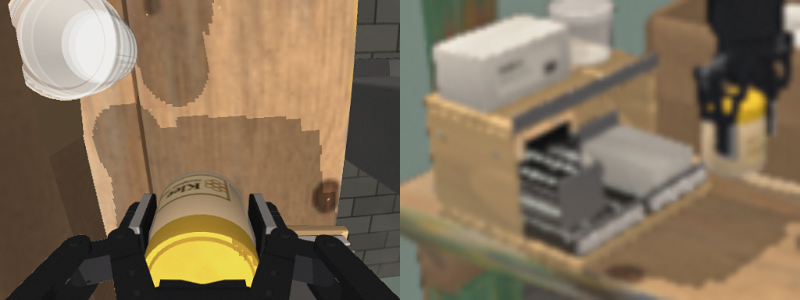

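The box dropped flat and slid up to the lip of the honey lane ((640,160) in the right half), and the jar hangs upright. Now I'll stand it aside.

```bash
python3 -m handwheel '[[0.0287,0.00825,0,0,1],[0.0287,0.00825,0,0,1],[0.0287,0.00825,0,0,1],[0.0287,0.00825,0,0,1],[0,0,0.03,0,1],[0,0,0.025,0,1],[0,0,0.01,0,1],[0,0,0.005,0,1],[0,0,0,0,1],[0,0,0,0,1]]' 40
```

```text
time: 8.28
position: [0.4945, -0.2064, 0.0222]
tcp_rot: [-2.141, 2.298, -0.002]
force: [-0.3, -0.5, -2.1]
finger_gap: 0.0578
finger_force: 43.6
```

```bash
python3 -m handwheel '[[0,0,0.003,0,1],[0,0,0,0,1]]' 40
```

```text
time: 8.52
position: [0.4946, -0.2066, 0.0194]
tcp_rot: [-2.141, 2.298, -0.003]
force: [0.0, 1.5, 4.5]
finger_gap: 0.0578
finger_force: 44.1
```

```bash
python3 -m handwheel '[[0,0,0,0,-1],[0,0,0,0,-1],[0,0,0,0,-1],[0,0,0,0,-1],[0,0,0,0,-1],[0,0,-0.03,0,-1],[0,0,-0.04,0,-1],[0,0,-0.04,0,-1],[0,0,0,0,-1],[0,0,0,0,-1]]'
python3 - <<'E'
from h import *
state();p,d,c=cam('wrist');np.savez('w5.npz',p=p,d=d,c=np.array(c,dtype=object))
q,e,k=cam('top');np.savez('t5.npz',p=q,d=e,c=np.array(k,dtype=object))
for (p,d,c) in((p,d,c),(q,e,k)):
    P=cloud(c,d);hsv=cv2.cvtColor(p,cv2.COLOR_RGB2HSV)
    m=(hsv[...,0]>15)&(hsv[...,0]<32)&(hsv[...,1]>190)&(abs(P[...,2]-.071)<.006)
    Q=P[m];print(len(Q));
    if len(Q):print(Q.min(0),Q.max(0),Q.mean(0))
# box in honey lane: bright white top at z~.059
P=cloud(k,e);m=(abs(P[...,2]-.061)<.007)&(P[...,0]>.49)&(P[...,0]<.6)&(P[...,1]>-.03)&(P[...,1]<.1)
Q=P[m];print('box',len(Q),Q.min(0),Q.max(0),Q.mean(0))
n=m.astype('uint8');r=cv2.minAreaRect(np.argwhere(n)[:,::-1].astype('float32'));print(r)
cv2.imwrite('pics/w5.png',cv2.cvtColor(np.hstack([p if 0 else cv2.resize(np.load('w5.npz',allow_pickle=True)['p'],(400,300)),cv2.resize(q[150:240,140:260],(400,300))]),cv2.COLOR_RGB2BGR))
E
```

```text
time: 9.78
position: [0.4931, -0.2063, 0.1278]
tcp_rot: [2.141, -2.299, -0.002]
force: [-0.5, 0.4, 0.0]
finger_gap: 0.0851
finger_force: 0.0
t 9.775 pos [ 0.4931 -0.2063  0.1278] F [-0.5  0.4  0. ] gap 0.08513521047431324 0.0
[[-0.071 -0.997 -0.001]
 [-0.997  0.071  0.001]
 [-0.001  0.001 -1.   ]]
15
[ 0.4690213  -0.22280601  0.06510326] [ 0.52123374 -0.20203667  0.06878768] [ 0.48745926 -0.21397826  0.06656998]
0Traceback (most recent call last):
  File "<stdin>", line 11, in <module>
    return umr_minimum(a, axis, None, out, keepdims, initial, where)
ValueError: zero-size array to reduction operation minimum which has no identity
```

```bash
python3 -m handwheel '[[-0.04,-0.0066,0,0,-1],[-0.045,-0.0066,0,0,-1],[-0.045,-0.0066,0,0,-1],[-0.045,-0.0067,0.01,0,-1],[-0.0427,-0.0067,0.018,0,-1],[0,0,0,0,-1],[0,0,0,0,-1]]'
python3 - <<'E'
from h import *
state();p,d,c=cam('wrist');np.savez('w5.npz',p=p,d=d,c=np.array(c,dtype=object))
q,e,k=cam('scene')
cv2.imwrite('pics/w5.png',cv2.cvtColor(np.hstack([p,cv2.resize(q[150:246,130:202],(288,384))]),cv2.COLOR_RGB2BGR))
E
```

```text
time: 10.75
position: [0.5417, 0.0081, 0.0994]
tcp_rot: [2.14, -2.297, -0.002]
force: [0.5, -0.4, 1.7]
finger_gap: 0.0856
finger_force: 0.0
t 10.75 pos [0.5417 0.0081 0.0994] F [ 0.5 -0.4  1.7] gap 0.08562704128616062 0.0
[[-0.071 -0.998 -0.002]
 [-0.998  0.071 -0.001]
 [ 0.001  0.002 -1.   ]]
```

View pics/w5.png

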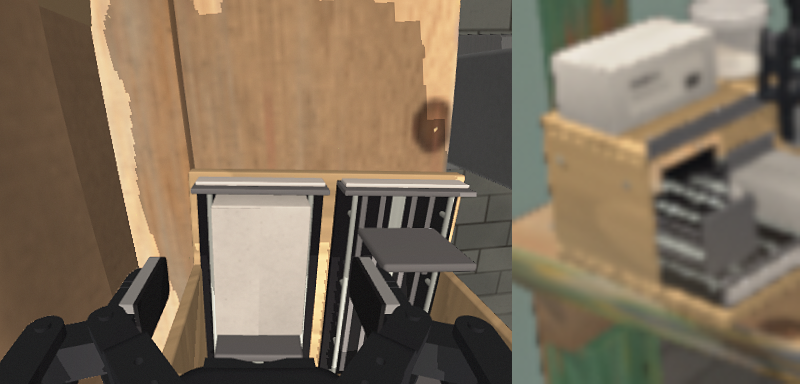

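The box lies flat and centred at u=260 against the honey lane's lip, and the near lane is empty apart from its paddle at (415,248). Descending and gripping.

```bash
python3 -m handwheel '[[0,-0.0005,0.025,0,-1],[0,0,0.025,0,-1],[0,0,0.015,0,-1],[0,0,0.0075,0,-1],[0,0,0,0,-1]]'; python3 -m handwheel '[[0,0,0,0,1],[0,0,0,0,1],[0,0,0,0,1],[0,0,0,0,1],[0,0,0,0,1],[0,0,0,0,1],[0,0,0,0,1],[0,0,0,0,1]]' 70
```

```text
time: 11.48
position: [0.5429, 0.008, 0.0278]
tcp_rot: [2.141, -2.299, 0.0]
force: [-0.6, 0.1, -0.5]
finger_gap: 0.0858
finger_force: 0.0
time: 12.48
position: [0.5425, 0.0082, 0.0288]
tcp_rot: [2.141, -2.299, -0.0]
force: [-3.1, 0.4, 6.2]
finger_gap: 0.0609
finger_force: 77.4
```

```bash
python3 -m handwheel '[[0,0,-0.01,0,1],[0,0,-0.01,0,1],[0,0,-0.01,0,1],[0,0,-0.004,0,1],[0,0,0,0,1],[0.01,0,0,0,1],[0.015,0,0,0,1],[0.02,0,0,0,1],[0.02,0,0,0,1],[0.02,0,0,0,1]]' 70;  python3 -m handwheel '[[0.02,0,0,0,1],[0.02,0,0,0,1],[0.01,0,0,0,1],[0,0,0,0,1]]'
python3 - <<'E'
from h import *
state();p,d,c=cam('wrist');np.savez('w6.npz',p=p,d=d,c=np.array(c,dtype=object))
q,e,k=cam('scene')
cv2.imwrite('pics/w6.png',cv2.cvtColor(np.hstack([p,cv2.resize(q[150:246,130:202],(288,384))]),cv2.COLOR_RGB2BGR))
E
```

```text
time: 13.72
position: [0.5367, -0.0781, 0.0618]
tcp_rot: [-2.14, 2.299, -0.0]
force: [0.3, -0.8, -1.3]
finger_gap: 0.0604
finger_force: 76.8
time: 14.22
position: [0.5331, -0.1273, 0.0617]
tcp_rot: [-2.139, 2.301, 0.0]
force: [0.2, -0.5, -0.8]
finger_gap: 0.0608
finger_force: 76.8
t 14.225 pos [ 0.5331 -0.1273  0.0617] F [ 0.2 -0.5 -0.8] gap 0.06077367179395228 76.79533839225769
[[-0.073 -0.997  0.   ]
 [-0.997  0.073  0.   ]
 [-0.    -0.    -1.   ]]
```

View pics/w6.png

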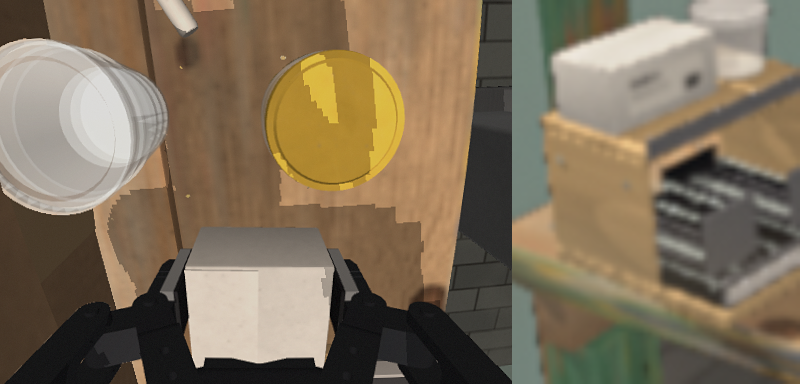

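The box is held between the pads with its front end at (260,245), the honey lane is empty, and the jar stands upright with its lid at (335,120). I'll measure the box's pitch, the jar position and the target shift.

Run:
```python
from h import *
z=np.load('w6.npz',allow_pickle=True);p,d,c=z['p'],z['d'],z['c'].item()
P=cloud(c,d); Q=P[280:352,205:315].reshape(-1,3);Q=Q[~np.isnan(Q).any(1)];print(len(Q))
if len(Q)>50:
    m=Q.mean(0);n=np.linalg.svd(Q-m)[2][2];n*=np.sign(n[2]);print('box top',m,'normal',n)
print('front top edge on z=.093',onplane(c,[[187,267],[334,267]],.093))
hsv=cv2.cvtColor(p,cv2.COLOR_RGB2HSV)
m=((hsv[...,0]>15)&(hsv[...,0]<32)&(hsv[...,1]>170));m[215:]=0
n,l,st,ce=cv2.connectedComponentsWithStats(m.astype('uint8'));i=1+np.argmax(st[1:,4]);print(st[i])
e=cv2.minEnclosingCircle(np.argwhere(l==i)[:,::-1].astype('float32'));print(e)
(u,v),r=e;print('jar',onplane(c,[[u,v],[u-r,v],[u+r,v]],.068))
xd=np.array([.0705,.9975]);yd=np.array([-.9975,.0705])
L=np.array([.5403,-.0085]);B=L+.104*yd;tcp=np.array([.5331,-.1273])
for nm,o in(('H',L),('B',B)):print(nm,o,'tcp in lane',(tcp-o)@xd,(tcp-o)@yd)
```

```text
7879
box top [ 0.53378702 -0.11760234  0.09126935] normal [-0.02509018  0.00396845  0.99967732]
front top edge on z=.093 [[ 0.56078223 -0.14502728  0.093     ]
 [ 0.50240517 -0.1407461   0.093     ]]
[  265    50   139   141 15276]
((334.001220703125, 119.3982925415039), 71.53092956542969)
jar [[ 0.49695945 -0.19562384  0.068     ]
 [ 0.52674828 -0.19767208  0.068     ]
 [ 0.46647507 -0.19377151  0.068     ]]
H [ 0.5403 -0.0085] tcp in lane -0.1190106 -0.0011934000000000137
B [ 0.43656  -0.001168] tcp in lane -0.1190106 -0.10519095600000002
```

```bash
python3 -m handwheel '[[0,0.025,0,0,1],[0,0.03,0,0,1],[0,0.03,0,0,1],[0,0.02,0,0,1],[0,0,0.008,0,1],[0,0,0,0,1]]' 70
python3 - <<'E'
from h import *
s=state();p,d,c=cam('wrist');q,e,k=cam('top');np.savez('t7.npz',p=q,d=e,c=np.array(k,dtype=object))
xd=np.array([.0705,.9975]);yd=np.array([-.9975,.0705]);B=np.array([.43656,-.001168]);t=s['position'][:2]
print((t-B)@xd,(t-B)@yd)
E
```

```text
time: 15.08
position: [0.4293, -0.1186, 0.0535]
tcp_rot: [-2.142, 2.298, -0.0]
force: [0.2, -0.0, -1.4]
finger_gap: 0.0606
finger_force: 76.8
t 15.075 pos [ 0.4293 -0.1186  0.0535] F [ 0.2 -0.  -1.4] gap 0.06064625833840538 76.7596185207367
[[-0.07  -0.998  0.   ]
 [-0.998  0.07  -0.   ]
 [ 0.    -0.    -1.   ]]
-0.1176186018835692 -0.001012931692718537
```

```bash
python3 -m handwheel '[[-0.02,0.001,0,0,1],[-0.02,0,0,0,1],[-0.015,0,0,0,1],[-0.0125,0,0,0,1],[-0.0125,0,0,0,1],[-0.0125,0,0,0,1],[-0.0125,0,0,0,1],[-0.0125,0,0,0,1],[-0.0125,0,0,0,1],[0,0,0,0,1]]' 70; python3 -m handwheel '[[-0.005,0,0,0,1],[-0.002,0,0,0,1],[0,0,0,0,1],[0,0,0,0,1]]'
```

```text
time: 16.42
position: [0.4366, 0.0117, 0.0538]
tcp_rot: [2.143, -2.297, -0.0]
force: [0.8, -2.5, -0.5]
finger_gap: 0.0602
finger_force: 76.7
time: 16.92
position: [0.4369, 0.0176, 0.0537]
tcp_rot: [2.141, -2.299, -0.001]
force: [-0.2, -2.4, -0.1]
finger_gap: 0.0607
finger_force: 76.7
```

```bash
python3 -m handwheel '[[-0.0015,0,0,0,1],[0,0,0.004,0,1],[0,0,0.004,0,1],[0,0,0.004,0,1],[0,0,0,0,1]]' 70;  python3 -m handwheel '[[0,0,0.004,0,1],[0,0,0.004,0,1],[0,0,0.003,0,1],[0,0,0,0,1]]'
```

```text
time: 17.55
position: [0.437, 0.0191, 0.0413]
tcp_rot: [2.14, -2.298, -0.001]
force: [0.8, -2.9, -3.1]
finger_gap: 0.0605
finger_force: 76.7
time: 18.05
position: [0.4371, 0.0192, 0.0305]
tcp_rot: [2.141, -2.299, -0.0]
force: [1.1, -3.7, -2.7]
finger_gap: 0.061
finger_force: 76.8
```

```bash
python3 -m handwheel '[[0,0,0.0015,0,1],[0,0,0,0,1],[0,0,0,0,-1],[0,0,0,0,-1],[0,0,0,0,-1],[0,0,0,0,-1],[0,0,0,0,-1],[0.01,0,0,0,-1],[0.01,0,0,0,-1],[0,0,-0.02,0,-1]]' 70;  python3 -m handwheel '[[0,0,-0.03,0,-1],[0,0,-0.03,0,-1],[0.04,0,0,0,-1],[0.06,0,-0.01,0,-1],[0,0,0,0,-1],[0,0,0,0,-1]]'
python3 - <<'E'
from h import *
s=state();p,d,c=cam('wrist');np.savez('w8.npz',p=p,d=d,c=np.array(c,dtype=object));q,e,k=cam('scene')
cv2.imwrite('pics/w8.png',cv2.cvtColor(np.hstack([p,cv2.resize(q[150:246,130:202],(288,384))]),cv2.COLOR_RGB2BGR))
E
```

```text
time: 19.3
position: [0.4343, -0.0022, 0.0484]
tcp_rot: [2.136, -2.298, -0.003]
force: [0.8, 0.5, -0.2]
finger_gap: 0.0852
finger_force: 0.0
time: 20.05
position: [0.4284, -0.101, 0.1192]
tcp_rot: [2.139, -2.301, -0.0]
force: [-0.4, 1.2, -0.2]
finger_gap: 0.0851
finger_force: 0.0
t 20.05 pos [ 0.4284 -0.101   0.1192] F [-0.4  1.2 -0.2] gap 0.08505136544899218 0.0
[[-0.073 -0.997 -0.   ]
 [-0.997  0.073  0.   ]
 [-0.     0.    -1.   ]]
```

View pics/w8.png

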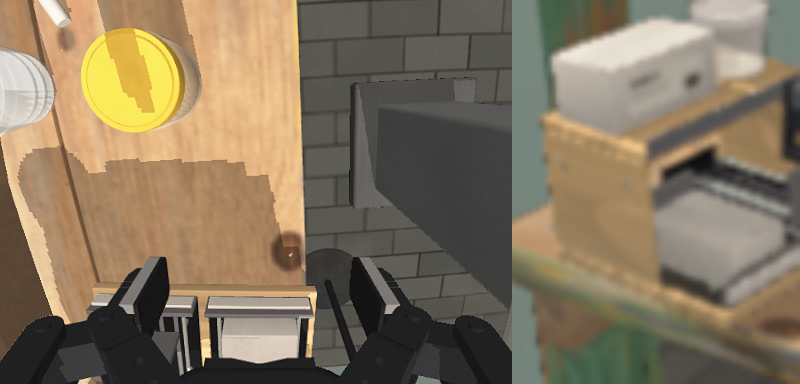

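The box lies flat in the near lane at its lip ((258,340), also in the scene crop), and the jar stands with its lid at (131,80). I'll compute the shift to the jar and check the box numerically.

Run:
```python
from h import *
z=np.load('w8.npz',allow_pickle=True);p,d,c=z['p'],z['d'],z['c'].item();P=cloud(c,d)
hsv=cv2.cvtColor(p,cv2.COLOR_RGB2HSV)
m=((hsv[...,0]>15)&(hsv[...,0]<32)&(hsv[...,1]>170));m[215:]=0
n,l,st,ce=cv2.connectedComponentsWithStats(m.astype('uint8'));i=1+np.argmax(st[1:,4])
(u,v),r=cv2.minEnclosingCircle(np.argwhere(l==i)[:,::-1].astype('float32'))
J=onplane(c,[[u,v]],.07)[0];print(u,v,r,'jar',J)
xd=np.array([.0705,.9975]);yd=np.array([-.9975,.0705]);B=np.array([.43656,-.001168])
J=J[:2]*.5+.5*np.array([.497,-.1956]);t=np.array([.4284,-.101]);D=J-.012*xd-t
print('J',J,'tool shift',-D@xd,D@yd)
Q=P[325:355,225:292].reshape(-1,3);Q=Q[~np.isnan(Q).any(1)];mm=Q.mean(0);nn=np.linalg.svd(Q-mm)[2][2]
print('box top',mm,nn)
f=onplane(c,[[222,320],[297,320]],.059);print('front edge lane',(f[:,:2]-B)@xd,(f[:,:2]-B)@yd)
```

```text
133.9104461669922 71.4552230834961 47.93264389038086 jar [ 0.49270566 -0.19892249  0.07      ]
J [ 0.49485283 -0.19726124] tool shift 0.1033353836240935 -0.07307311489947638
box top [0.43737995 0.00823296 0.05603438] [-0.04944231 -0.39650962  0.9166982 ]
front edge lane [-0.01280734 -0.01262737] [-0.0280653   0.03024641]
```

```bash
python3 -m handwheel '[[0.025,-0.018,0,0,-1],[0.025,-0.018,0,0,-1],[0.026,-0.019,0,0,-1],[0.026,-0.0192,0,0,-1],[0,0,0,0,-1],[0,0,0.03,0,-1],[0,0,0.03,0,-1],[0,0,0.025,0,-1],[0,0,0.013,0,-1],[0,0,0,0,-1]]' 45; python3 -m handwheel '[[0,0,0,0,1],[0,0,0,0,1],[0,0,0,0,1],[0,0,0,0,1],[0,0,0,0,1],[0,0,0,0,1],[0,0,0,0,1],[0,0,0,0,1]]' 45
```

```text
time: 21.4
position: [0.4951, -0.2065, 0.0207]
tcp_rot: [2.142, -2.296, -0.002]
force: [0.3, -0.3, -0.3]
finger_gap: 0.0855
finger_force: 0.0
time: 22.4
position: [0.4958, -0.2074, 0.023]
tcp_rot: [-2.141, 2.298, -0.001]
force: [-2.0, 1.4, 5.5]
finger_gap: 0.0572
finger_force: 45.9
```

```bash
python3 -m handwheel '[[0,0,-0.02,0,1],[0,0,-0.025,0,1],[-0.025,0,0,0,1],[-0.03,0,0,0,1],[-0.03,-0.01,0,0,1],[-0.0265,-0.01,0,0,1],[0,-0.0104,0,0,1],[0,0,0,0,1],[0,0,0,0,1]]' 45
python3 - <<'E'
from h import *
s=state()
xd=np.array([.0705,.9975]);yd=np.array([-.9975,.0705]);L=np.array([.5403,-.0085]);t=s['position'][:2]
print('tcp in lane',(t-L)@xd,(t-L)@yd)
p,d,c=cam('wrist');np.savez('w9.npz',p=p,d=d,c=np.array(c,dtype=object));P=cloud(c,d)
hsv=cv2.cvtColor(p,cv2.COLOR_RGB2HSV);m=(hsv[...,0]>15)&(hsv[...,0]<32)&(hsv[...,1]>150);m[:280]=0
v,u=np.nonzero(m);Q=P[m];Q=Q[~np.isnan(Q).any(1)];print(len(u),u.min(),u.max(),v.min(),v.max(),np.median(Q,0),np.percentile(Q,[2,98],axis=0))
E
```

```text
time: 23.52
position: [0.5331, -0.0991, 0.0662]
tcp_rot: [2.139, -2.3, -0.001]
force: [-0.1, -0.3, -3.1]
finger_gap: 0.0569
finger_force: 47.9
t 23.525 pos [ 0.5331 -0.0991  0.0662] F [-0.1 -0.3 -3.1] gap 0.056884413685903724 47.94097279533162
[[-0.072 -0.997 -0.001]
 [-0.997  0.072  0.   ]
 [-0.     0.001 -1.   ]]
tcp in lane -0.09089768966274646 0.0008428741564049406
10344 186 331 280 367 [ 0.53357749 -0.10151651  0.11351313] [[ 0.50927696 -0.11481026  0.10295092]
 [ 0.55833793 -0.08406834  0.11513567]]
```

```bash
python3 -m handwheel '[[-0.02,0,0,0,1],[-0.015,0,0,0,1],[-0.0125,0,0,0,1],[-0.0125,0,0,0,1],[-0.0125,0,0,0,1],[-0.0125,0,0,0,1],[-0.0125,0,0,0,1],[-0.0075,0,0,0,1],[0,0,0,0,1],[0,0,0,0,1]]' 45
```

```text
time: 24.82
position: [0.5414, 0.0064, 0.0664]
tcp_rot: [-2.141, 2.299, -0.0]
force: [1.9, -3.3, -1.4]
finger_gap: 0.0569
finger_force: 48.2
```

```bash
python3 -m handwheel '[[-0.004,0,0,0,1],[-0.003,0,0,0,1],[0,0,0,0,1],[0,0,0,0,1]]' 45; python3 -m handwheel '[[0,0,0.003,0,1],[0,0,0.003,0,1],[0,0,0.003,0,1],[0,0,0,0,1]]' 45
```

```text
time: 25.32
position: [0.5418, 0.0134, 0.0663]
tcp_rot: [-2.141, 2.299, 0.0]
force: [0.5, -2.9, -1.1]
finger_gap: 0.0567
finger_force: 48.1
time: 25.82
position: [0.5413, 0.0133, 0.0567]
tcp_rot: [2.14, -2.298, -0.001]
force: [-0.3, -2.9, -2.7]
finger_gap: 0.0566
finger_force: 48.0
```

```bash
python3 -m handwheel '[[0,0,0.004,0,1],[0,0,0.004,0,1],[0,0,0.004,0,1],[0,0,0.002,0,1],[0,0,0,0,1],[0,0,0,0,1]]' 45
python3 - <<'E'
from h import *
s=state();p,d,c=cam('wrist');P=cloud(c,d)
hsv=cv2.cvtColor(p,cv2.COLOR_RGB2HSV);m=(hsv[...,0]>15)&(hsv[...,0]<32)&(hsv[...,1]>150);m[:280]=0
Q=P[m];Q=Q[~np.isnan(Q).any(1)];k=Q[Q[:,2]>np.median(Q[:,2])-.004]
mm=k.mean(0);n=np.linalg.svd(k-mm)[2][2];print(mm,n*np.sign(n[2]),np.percentile(Q,[2,98],axis=0))
E
```

```text
time: 26.58
position: [0.5416, 0.0133, 0.043]
tcp_rot: [2.141, -2.299, -0.0]
force: [-0.4, -1.6, -3.4]
finger_gap: 0.0568
finger_force: 48.1
t 26.575 pos [0.5416 0.0133 0.043 ] F [-0.4 -1.6 -3.4] gap 0.0568038942196444 48.13034140068339
[[-0.071 -0.997 -0.   ]
 [-0.997  0.071 -0.   ]
 [ 0.     0.    -1.   ]]
[0.54220352 0.01286892 0.090743  ] [-0.0064167   0.01642376  0.99984453] [[ 0.51778264 -0.00231819  0.07976978]
 [ 0.56688165  0.02841433  0.0919834 ]]
```

```bash
python3 -m handwheel '[[0,0,0.0015,0,1],[0,0,0.0005,0,1],[0,0,0,0,-1],[0,0,0,0,-1],[0,0,0,0,-1],[0,0,0,0,-1],[0,0,0,0,-1],[0,0,0,0,-1]]' 45;  python3 -m handwheel '[[0.008,0,-0.02,0,-1],[0.01,0,-0.03,0,-1],[0.02,0,-0.03,0,-1],[0.05,0,-0.03,0,-1],[0.06,0,0,0,-1],[0.06,0,0,0,-1],[0.06,0,0,0,-1],[0,0,0,0,-1]]'
python3 - <<'E'
from h import *
s=state();print(s['joint_pos'][0]);p,d,c=cam('wrist');np.savez('w10.npz',p=p,d=d,c=np.array(c,dtype=object))
q,e,k=cam('top');np.savez('t10.npz',p=q,d=e,c=np.array(k,dtype=object));
P=cloud(k,e);xd=np.array([.0705,.9975]);yd=np.array([-.9975,.0705])
for nm,o in(('H',np.array([.5403,-.0085])),('B',np.array([.43656,-.001168]))):
    x=(P[...,:2]-o)@xd;y=(P[...,:2]-o)@yd
    print(nm);
    for a in np.arange(-.012,.07,.008):
        print('%4d'%(a*1000),' '.join('%4d'%(1000*np.median(P[mk][:,2])) if (mk:=(abs(x-a)<.004)&(abs(y-b)<.004)).any() else '   .' for b in np.arange(-.04,.041,.008)))
hsv=cv2.cvtColor(q,cv2.COLOR_RGB2HSV);m=(hsv[...,0]>15)&(hsv[...,0]<32)&(hsv[...,1]>170)&(hsv[...,2]>90)&(abs(P[...,2]-.089)<.008)&(P[...,0]>.5)
v,u=np.nonzero(m)
if len(u): print('lid',len(u),u.mean(),v.mean(),onplane(k,[[u.mean(),v.mean()]],.089))
E
```

```text
time: 27.62
position: [0.5418, 0.0134, 0.0413]
tcp_rot: [-2.141, 2.299, 0.0]
force: [-0.8, -0.6, -0.2]
finger_gap: 0.0854
finger_force: 0.0
time: 28.62
position: [0.5218, -0.2575, 0.1509]
tcp_rot: [2.134, -2.305, -0.0]
force: [0.1, 0.5, -0.7]
finger_gap: 0.0854
finger_force: 0.0
t 28.625 pos [ 0.5218 -0.2575  0.1509] F [ 0.1  0.5 -0.7] gap 0.08539708507787229 0.0
[[-0.077 -0.997 -0.   ]
 [-0.997  0.077 -0.   ]
 [ 0.     0.    -1.   ]]
-0.180169156179983
H
 -12    .    .    .    .    .    .    .    .    .    .    .
  -4    .    .    .    .    .    .    .    .    .    .    .
   4    .    .    .    .    .    .    .    .    .    .    .
  12    .    .    .    .    .    .    .    .    .    .    .
  20    .    .    .    .    .    .    .    .    .    .    .
  28    .    .    .    .    .    .    .    .    .    .    .
  36    .   87   90   89   92    .    .    .    .    .    .
  44    .   92   89   89   91   89   92    .    .    .    .
  52    .    .   87   89   91   91   89   87   86    .    .
  60   82  139  132  116   92  132   88  134  130  136  135
  68  135  132  107  135  136   81  137   76   77  131  140
B
 -12    .    .    .    .    .    . -715 -717 -717 -713 -718
  -4    .    .    .    .    .    . -714 -718 -716 -715 -714
   4    .    .    .    .    .    .    .    .    .    .    .
  12    .    .    .    .    .    .    .    .    .    .    .
  20    .    .    .    .    .    .    .    .    .    .    .
  28    .    .    .    .    .    .    .    .    .    .    .
  36    .    .    .    .    .    .    .    .    .    .    .
  44    .    .    .    .    .    .    .    .    .    .    .
  52    .    .    .    .    .    .    .    .    .    .    .
  60  141    .  135  133    .    .    .    .    .    .    .
  68  138  138  140  143  137  146  144  133    .    .    .
lid 63 178.82539682539684 176.74603174603175 [[0.55155331 0.03952538 0.089     ]]
```

```bash
python3 -m handwheel '[[0,0.04,-0.02,0,-1],[0,0.05,-0.02,0,-1],[0,0.05,-0.02,0,-1],[0.03,0.04,0,0,-1],[0.05,0,0,0,-1],[0.05,0,0,0,-1],[0.05,0,0,0,-1],[0.05,0,0,0,-1],[0,0,0,0,-1],[0,0,0,0,-1]]'
python3 - <<'E'
from h import *
s=state()
q,e,k=cam('top');np.savez('t11.npz',p=q,d=e,c=np.array(k,dtype=object))
P=cloud(k,e);xd=np.array([.0705,.9975]);yd=np.array([-.9975,.0705])
for nm,o in(('H',np.array([.5403,-.0085])),('B',np.array([.43656,-.001168]))):
    x=(P[...,:2]-o)@xd;y=(P[...,:2]-o)@yd
    print(nm);
    for a in np.arange(-.012,.07,.008):
        print('%4d'%(a*1000),' '.join('%4d'%(1000*np.median(P[mk][:,2])) if (mk:=(abs(x-a)<.004)&(abs(y-b)<.004)).any() else '   .' for b in np.arange(-.04,.041,.008)))
    m=(x>-.01)&(x<.07)&(abs(y)<.045)&(abs(P[...,2]-(.089 if nm=='H' else .06))<.006)
    if m.sum()>20:
        Q=P[m];n=np.linalg.svd(Q-Q.mean(0))[2][2];print('top n',n,'x',np.percentile(x[m],[1,99]),'y',np.percentile(y[m],[1,50,99]))
z0=np.load('top0.npz',allow_pickle=True)
D=np.abs(q[140:240,100:165].astype(int)-z0['p'][140:240,100:165]).mean(2);print('deck diff',(D>40).sum())
E
```

```text
time: 29.98
position: [0.3274, -0.4694, 0.211]
tcp_rot: [-2.143, 2.297, 0.002]
force: [-0.7, -1.1, -0.1]
finger_gap: 0.0852
finger_force: 0.0
t 29.975 pos [ 0.3274 -0.4694  0.211 ] F [-0.7 -1.1 -0.1] gap 0.08517338199614075 0.0
[[-0.07  -0.998 -0.   ]
 [-0.998  0.07   0.001]
 [-0.001  0.001 -1.   ]]
H
 -12    2    2    2    1    3    3    2    0    1    3    0
  -4   23   15   21   31   23   14   14   20   16   13   19
   4   38   27   41   62   68   66   59   42   40   38   32
  12   25   22   19   91   89   89   89   74   27   19   22
  20   20   21   89   89   90   91   91   90   70   27   20
  28   24   89   90   91   90   89   90   91   88   30   18
  36    .   90   90   91   89   87   90   91   88   33   21
  44    .   90   90   89   91   91   89   89   89   24   21
  52    .    .   88   89   92   92   91   89   21   26   20
  60   82  141  134   91  136  110   87   79   24   71   21
  68  137  135  132  134  134  132  136   77   77   63   22
top n [ 0.01354022  0.02454515 -0.99960702] x [0.00571772 0.05848043] y [-0.02845485  0.0001691   0.0266622 ]
B
 -12    3    0    0    3    0    2   -1    1    0   -1    0
  -4   17   19   12    8   13   10    7    4   11    4    3
   4   35   39   45   45   44   53   42   38   41   38   34
  12   21   30   59   62   58   59   58   59   55   30   15
  20   21   44   62   61   61   59   60   58   60   29   19
  28   26   31   60   60   61   60   59   59   57   26   18
  36   21   58   61   59   60   59   61   56   59   33   18
  44   22   62   58   60   62   61   57   59   59   28   17
  52   19   29   60   62   59   60   59   57   58   25   18
  60   28   57   63   61   59   59   61   58   56   30   15
  68  135  134   65  136  135  128  132  133   60   56   30
top n [-0.02109083 -0.00614659  0.99975867] x [0.00513775 0.06918184] y [-0.02989993  0.00120086  0.03114948]
deck diff 3
```

```bash
python3 -c "
from station import manip
print(manip.job_done())"
```

```text
the job is handed in; nothing more can be done
None
```

The job is handed in, with no verdict returned. By the last top view, the box lies flat and lengthwise at the lip of the near lane. The jar stands upright at its own lip, and the upper-deck goods have not moved. I kept the hand vertical, because the rows have no tilt.

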